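Slide the cutting board out over the edge of the packing step

TASK

On the low wooden step lies a thin rectangular cutting board. Without picking it up, push it with the fingers straight away from the robot until it sticks out 4 cm over the far long edge of the step, square to that edge, so that the packer opposite can get a hand under it. Leave it lying flat there, move clear, and leave the pot lid, the jar and everything else where they are.

Things in the scene. Friction and masses are not known exactly. Their poses are not given: they have to be found in the camera images.
- step: Low wooden step, fixed to the table: a flat plank 280 mm (x) by 460 mm (y), its top 80 mm above the table, on two side boards. Origin: centre of its underside, on the table. Its x axis points away from the robot, square to the far long edge, which lies 140 mm along +x from the origin; z is up. It stands turned up to 0.3 rad either way.
- board: Thin white plastic cutting board, a plain rectangle 160 mm (x) by 120 mm (y), 8 mm thick, about 0.16 kg, loose, lying flat on the left or the right half of the step, turned a little (up to 0.22 rad) from the step's axes. Origin: centre of its underside; x points to its far short side, z up. Its near short side is 80 mm along -x.
- board_far_edge (a point): Middle of the board's far short side, half-way up its thickness: 80 mm along the board's +x from the board's origin, 4 mm above its underside. Axes as the board's.
- pot_lid: Round aluminium lid, 120 mm across, with a small knob, 32 mm high in all, lying loose on the other half of the step; leave it alone. Origin: centre of its underside.
- jar: Small glass jar, 36 mm across, 60 mm high, standing loose on the middle of the step near its far edge; leave it alone. Origin: centre of its underside.
- trays: Stack of white foam meal trays, 180 by 140 mm, 66 mm high, loose on the table to the left of the step; leave it alone. Origin: centre of its underside.
- sauce: Amber sauce bottle, 60 mm across, 190 mm high, loose on the table to the left; leave it alone. Origin: centre of its underside.
- bowl: Aluminium bowl, 150 mm across, 60 mm high, loose on the table to the right; leave it alone. Origin: centre of its underside.
- can: Can, 66 mm across, 115 mm high, loose on the table to the right, beyond the bowl; leave it alone. Origin: centre of its underside.
- spoon: Steel spoon, 160 mm long, loose on the table to the left, beyond the trays; leave it alone. Origin: under the middle of it.
Not all that is in view belongs to the job. Several things have the shape of the board; the one meant has the colours described above.

How it is judged:
By the outcome, as a careful person would: the job done as asked, in the order asked, and still so for the second after the job is handed in, with the robot touching nothing.
It also fails if it takes over 48 s, if anything falls off the work surface, if the arm or the gripper's body presses on something with over 40 N, if the wrist force passes 120 N, or if a joint passes its speed limit or range.

ROBOT

A 6-joint arm with a two-finger parallel gripper is mounted at the origin on the work surface. World frame = base frame: x ahead of the robot, y to its left, z up, the work surface at z = 0. Lengths are in mm, angles in degrees, forces in N, time in s.
With the tool pointing down it reaches from about 350 to 850 mm from the base axis. Payload 8.1 kg.
Tool frame: the origin (TCP) lies on the centre line of the jaws, within the pads' length; the fingertips stand 19 mm ahead of it and the grasp point (between the pads) is the TCP; z points along the fingers, y is the line along which they close (so a half turn about z gives the same grasp; the last joint's range is limited). The gripper opens to 85 mm and grips with 20 to 120 N. Pads are 22 mm wide; open, the fingers measure 114 mm over their backs; the gripper's body (76 mm by 85 mm) begins 54 mm behind the grasp point. The pads swing forward as they close: fully open they stand 13 mm farther back than shut.
Start: joints at [60.424, 7.471, 85.268, -0, 87.261, -4.893], TCP at [250.539, 545.193, 250.292] pointing down, gripper open.
Joint ranges: [-169.43, 169.43], [-51.17, 129.36], [1.28, 143.12], [-76.62, 256.62], [0, 156.53], [-152.29, 152.29]. Speed limits (degrees/s): [136.94, 136.94, 159.86, 180, 180, 180].

INTERFACE

Orientations are given as [roll, pitch, yaw] about the fixed x, y, z axes, in that order (R = Rz(yaw) Ry(pitch) Rx(roll)).
In Python, from bench import r gives the robot as it stands. The module is installed in compiled form; this text tells all that it offers.
- The arm moves only by the tool servo_tool, never from a script. Its arguments are lists of equal length, an entry for each row: "fingers": the finger opening in m, from 0 to 0.0854; "linear": the shift along the tool's x, y, z in m, a list of three; "rotation": the turn, a rotation vector about the tool's x, y, z in degrees, a list of three. A call has 1 to 10 rows; each row is the pose to reach, as a shift and turn from the pose commanded when the call began, along the tool's axes at that moment; what a row does not reach only later rows make up. A row lasts 1/10 s, in which the tool goes at most 50 mm and 8.59 degrees, less where a joint would pass 70% of its speed; a pose out of reach is approached as far as the arm can. A call with a gripper value outside its range is refused whole. The fingers move at their own pace and stop on an object; "force" is the grip in N (left out, the last holds). Time passes only in rows, so rows that repeat a pose let the fingers close. It gives the time, the measured TCP pose, the force, the opening and the grip force at its end, in the units of the state.
- r.sense(): the state, without advancing time (a new reading comes with each control period).
- r.snapshot(name): name is "scene" or "top" or "wrist"; returns a dict with "frame" (384x512x3 uint8, red, green, blue), "fx", "fy", "cx", "cy" (pixels), "k1" (the pictures are not rectified: a ray, as slopes to the right and down, at radius r is drawn at 1 + k1 r^2 times it, then the intrinsics apply), "camera_from_world" (4x4, takes a point from world to camera coordinates). Camera axes: x right, y up, looking along -z (the intrinsics and any distortion apply to the point x, -y, -z); pixel columns grow to the right and rows downward; lengths in mm; the calibration is good to about 2 mm. A picture is of the moment at which its call begins. There is no depth.
- r.hand_in(): hands the job in; it is judged then, once.
The state is a dict: "time": time; "joint_pos": joint angles; "qd": joint speeds; "joint_efforts": joint torques, N m; "tool_pos": TCP position; "tcp_rot": TCP orientation; "ft_force": force on the tool from outside, world axes, zero at the start; "wrist_torque": the same for the moment, N m; "finger_gap": finger opening in mm; "grip_force": force on a finger pad.
Only numpy, scipy, OpenCV 4.12 (cv2) and the standard library are available. Lean on these libraries where they do the work, as an engineer would, in place of code of your own. Each camera call takes 0.05 s, during which the arm holds its last target. There are 200 camera calls.

## Working session

There is one attempt and no reset: what is moved stays moved. The work goes in short steps, Python scripts to look and compute and a tool call to move; the robot and the scene stay as the last step left them, time stands still between calls to the robot, and variables do not carry over. Pictures are saved under pics/ and viewed, at most 10 in all, crops included, and the job is handed in when it is done.

Besides the shell and the picture viewer there is one more tool, called after "Call:" as name(argument=value, ...), one argument or row to a line, values as JSON. servo_tool: Moves the arm, as the interface text tells. Its arguments: {"type":"object","properties":{"fingers":{"type":"array","items":{"type":"number"}},"linear":{"type":"array","items":{"type":"array","items":{"type":"number"}}},"rotation":{"type":"array","items":{"type":"array","items":{"type":"number"}}},"force":{"type":"number"}},"required":["fingers","linear","rotation"]}

```bash
mkdir -p pics; cat > h.py <<'E'
import numpy as np, cv2
from bench import r
def snap(n,f=None):
    s=r.snapshot(n)
    if f: cv2.imwrite('pics/'+f,s['frame'][:,:,::-1])
    return s
def cast(s,px,z):
    K=np.array([[s['fx'],0,s['cx']],[0,s['fy'],s['cy']],[0,0,1.]])
    p=cv2.undistortPoints(np.array(px,float).reshape(-1,1,2),K,np.array([s['k1'],0,0,0,0.])).reshape(-1,2)
    M=np.array(s['camera_from_world']);R=M[:3,:3];t=M[:3,3];c=-R.T@t
    d=np.c_[p[:,0],-p[:,1],-np.ones(len(p))]@R
    return c+d*((z-c[2])/d[:,2:])
E
python3 - <<'E'
from h import *
a=snap('top','top.png');b=snap('scene','scene.png')
cv2.imwrite('pics/both.png',cv2.resize(np.hstack([a['frame'],b['frame']]),(800,300))[:,:,::-1])
for s in(a,b):print(np.round(np.linalg.inv(s['camera_from_world'])[:3,3]),s['fx'],s['k1'])
E
```

```text
[ 232.   21. 1576.] 424.2529484082374 -0.002297109179627122
[1468.  163.  771.] 348.84396025393005 0.033317633247703524
```

View pics/top.png

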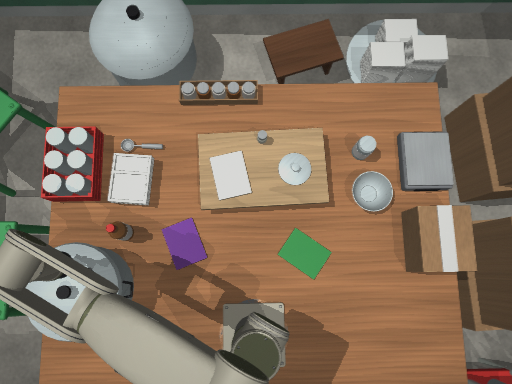

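View pics/scene.png

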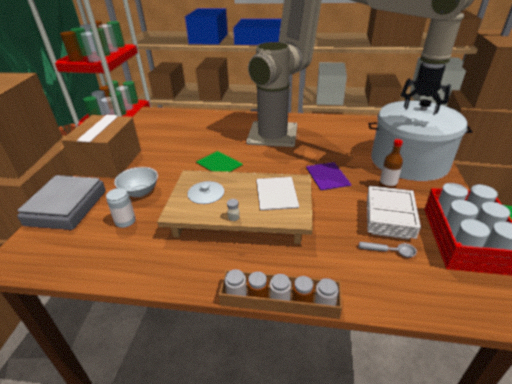

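The top view shows the step at about (198–328, 128–210), the white board at (230,175), the lid at (295,168) and the jar at (262,136). The scene view shows the same layout.

```bash
cat >> h.py <<'E'
def rect(mask):
    c=max(cv2.findContours(mask.astype(np.uint8),cv2.RETR_EXTERNAL,cv2.CHAIN_APPROX_NONE)[0],key=cv2.contourArea)
    return c,cv2.boxPoints(cv2.minAreaRect(cv2.convexHull(c)))
E
python3 - <<'E'
from h import *
s=snap('top');hsv=cv2.cvtColor(s['frame'],cv2.COLOR_RGB2HSV);H,S,V=[hsv[:,:,i].astype(int) for i in range(3)]
for p in [(262,180),(262,220),(230,175),(320,140),(190,170)]:print(p,hsv[p[1],p[0]])
roi=np.zeros(H.shape,bool);roi[120:215,190:335]=1
w=roi&(S<50)&(V>190);w[:,258:]=0
c,b=rect(w);P=cast(s,b,88);print('board px',b.round(1).tolist());print(P.round(1).tolist(),P.mean(0).round(1))
e=np.diff(np.r_[P,P[:1]],axis=0)[:,:2];print(np.linalg.norm(e,axis=1).round(1),np.degrees(np.arctan2(e[:,1],e[:,0])).round(2))
ref=hsv[180,262].astype(int);bg=hsv[220,262].astype(int)
lab=cv2.cvtColor(s['frame'],cv2.COLOR_RGB2LAB).astype(float)
L0=lab[176:190,255:270].mean((0,1));L1=lab[215:225,250:275].mean((0,1));print(L0,L1)
m=roi&(np.linalg.norm(lab-L0,axis=2)<np.linalg.norm(lab-L1,axis=2))
m=cv2.morphologyEx(m.astype(np.uint8),cv2.MORPH_OPEN,np.ones((3,3)))
c,b=rect(m);P=cast(s,b,80);print('step px',b.round(1).tolist());print(P.round(1).tolist(),P.mean(0).round(1))
e=np.diff(np.r_[P,P[:1]],axis=0)[:,:2];print(np.linalg.norm(e,axis=1).round(1),np.degrees(np.arctan2(e[:,1],e[:,0])).round(2))
v=np.array(s['frame'][115:220,185:340]);cc=np.array(c)-[185,115];cv2.drawContours(v,[cc],-1,(255,0,0),1)
cv2.imwrite('pics/st.png',cv2.resize(v,None,fx=4,fy=4,interpolation=0)[:,:,::-1])
E
```

```text
(262, 180) [ 17  93 186]
(262, 220) [ 13 129 146]
(230, 175) [ 30   2 216]
(320, 140) [ 17  94 188]
(190, 170) [ 13 133 169]
board px [[209.0, 157.1999969482422], [241.39999389648438, 149.6999969482422], [251.10000610351562, 191.8000030517578], [218.6999969482422, 199.3000030517578]]
[[627.8, 151.6, 88.0], [654.3, 34.2, 88.0], [498.6, 1.3, 88.0], [473.1, 116.8, 88.0]] [563.4  76.   88. ]
[120.4 159.2 118.2 158.5] [ -77.26 -168.08  102.42   12.7 ]
[169.32380952 132.92857143 152.2047619 ] [129.188 141.948 154.22 ]
step px [[196.3000030517578, 133.6999969482422], [324.0, 126.4000015258789], [328.3999938964844, 201.5], [200.6999969482422, 208.8000030517578]]
[[719.1, 198.7, 80.0], [742.0, -272.0, 80.0], [461.2, -274.5, 80.0], [441.1, 181.2, 80.0]] [590.9 -41.7  80. ]
[471.3 280.8 456.2 278.6] [ -87.21 -179.49   92.53    3.61]
```

View pics/st.png

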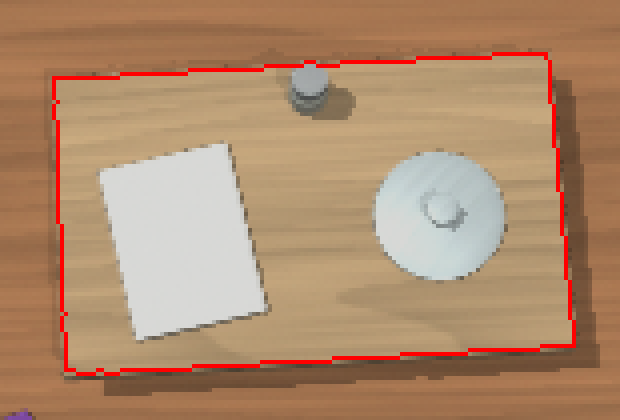

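```bash
cat >> h.py <<'E'
def wrap(a): return (a+45)%90-45
def sides(Q,a,trim=.15):
    """Q: contour world xy; a: approx yaw deg. returns dict side->(point, angle) for +x,-x,+y,-y"""
    c=np.cos(np.radians(a));s_=np.sin(np.radians(a));R=np.array([[c,s_],[-s_,c]])
    L=Q@R.T;lo,hi=np.percentile(L,1,axis=0),np.percentile(L,99,axis=0);out={}
    for ax in(0,1):
        o=1-ax;w=hi[o]-lo[o];inn=(L[:,o]>lo[o]+trim*w)&(L[:,o]<hi[o]-trim*w)
        for sg,v in((1,hi[ax]),(-1,lo[ax])):
            k=inn&(abs(L[:,ax]-v)<9)
            vx,vy,x0,y0=cv2.fitLine(L[k].astype(np.float32),cv2.DIST_HUBER,0,.01,.01).ravel()
            ang=wrap(np.degrees(np.arctan2(vy,vx)));p=R.T@[x0,y0]
            out[('+-'[sg<0]+'xy'[ax])]=(p,a+ang)
    return out
def masks(s):
    lab=cv2.cvtColor(s['frame'],cv2.COLOR_RGB2LAB).astype(float)
    hsv=cv2.cvtColor(s['frame'],cv2.COLOR_RGB2HSV)
    roi=np.zeros(hsv.shape[:2],bool);roi[110:215,190:335]=1
    w=roi&(hsv[:,:,1]<50)&(hsv[:,:,2]>190);w[:,258:]=0
    m=roi&((np.linalg.norm(lab-[169.3,132.9,152.2],axis=2)<np.linalg.norm(lab-[129.2,141.9,154.2],axis=2))|w)
    return w,cv2.morphologyEx(m.astype(np.uint8),cv2.MORPH_OPEN,np.ones((3,3)))
def topmeas():
    s=snap('top');w,m=masks(s)
    for n,k,z,a in(('board',w,88,11),('step',m,80,3)):
        Q=cast(s,rect(k)[0].reshape(-1,2),z)[:,:2]
        if n=='board': a=wrap(np.degrees(np.arctan2(*np.diff(cv2.boxPoints(cv2.minAreaRect(Q.astype(np.float32)))[:2],axis=0)[0][::-1])))
        for sd,(p,g) in sides(Q,a).items():print(n,sd,p.round(1),round(g,2))
E
python3 -c "
from h import *
topmeas()
s=snap('top');print(cast(s,[[262,133]],140),cast(s,[[295,168]],85))"
```

```text
board +x [638.9  91.7] 11.62
board -x [487.3  59.3] 12.02
board +y [549.3 132.2] 12.33
board -y [563.1  17.3] 12.17
step +x [727.  -36.1] 2.45
step -x [452.9 -44.1] 2.59
step +y [578.5 186.2] 2.02
step -y [ 602.8 -267.5] 2.57
[[699.55996811 -39.65896935 140.        ]] [[ 584.35291431 -158.5895334    85.        ]]
```

```bash
cat >> h.py <<'E'
from scipy.spatial.transform import Rotation as Ro
O=np.array([589,-40.]);YAW=2.5
def move(u,v,z,yaw):
    st=r.sense();c,s=np.cos(np.radians(YAW)),np.sin(np.radians(YAW))
    p=np.r_[O+u*np.array([c,s])+v*np.array([-s,c]),z]
    R0=Ro.from_euler('xyz',st['tcp_rot'],degrees=True);R1=Ro.from_euler('xyz',[180,0,yaw],degrees=True)
    print('target',p.round(1),'shift m',(R0.inv().apply(p-st['tool_pos'])/1000).round(4),'rot',(R0.inv()*R1).as_rotvec(degrees=True).round(2))
def tcp():
    st=r.sense();c,s=np.cos(np.radians(YAW)),np.sin(np.radians(YAW));d=np.array(st['tool_pos'][:2])-O
    print('t',st['time'],'uv',(c*d[0]+s*d[1]).round(1),(c*d[1]-s*d[0]).round(1),'z',round(st['tool_pos'][2],1),'rot',np.round(st['tcp_rot'],2),'F',np.round(st['ft_force'],1),'gap',st['finger_gap'],'j',np.round(st['joint_pos'],0))
E
python3 -c "
from h import *
tcp();print(r.sense()['tcp_rot']);move(-130,110,180,2.5);move(-130,110,180,-177.5)"
```

```text
t 0.25 uv -312.7 599.2 z 249.8 rot [-179.95   -0.    155.32] F [0.2 0.3 0.5] gap 85.6867686009598 j [60.  7. 85. -0. 87. -5.]
[-1.79945321e+02 -2.57769554e-03  1.55317362e+02]
target [454.3  64.2 180. ] shift m [-0.386  -0.3516  0.0701] rot [-2.0000e-02  7.0000e-02  1.5282e+02]
target [454.3  64.2 180. ] shift m [-0.386  -0.3516  0.0701] rot [-5.000e-02 -2.000e-02 -2.718e+01]
```

Call:
servo_tool(
  fingers=[0.075,0.075,0.075,0.075,0.075,0.075,0.075,0.075,0.075,0.075],
  linear=[
    [-0.032,-0.029,0],
    [-0.064,-0.058,0],
    [-0.096,-0.087,0],
    [-0.128,-0.116,0],
    [-0.16,-0.145,0],
    [-0.192,-0.174,0],
    [-0.224,-0.203,0],
    [-0.256,-0.232,0],
    [-0.288,-0.261,0],
    [-0.32,-0.29,0],
  ],
  rotation=[
    [0,0,-2],
    [0,0,-5],
    [0,0,-8],
    [0,0,-11],
    [0,0,-14],
    [0,0,-17],
    [0,0,-20],
    [0,0,-23],
    [0,0,-26],
    [0,0,-27.2],
  ],
)

```text
time: 1.25
tool_pos: [420.5, 146.4, 250.4]
tcp_rot: [180.0, 0.0, -177.4]
ft_force: [0.6, 1.2, -0.9]
finger_gap: 75.1
grip_force: 0.0
```

```bash
python3 -c "
from h import *
tcp();move(-130,110,180,-177.5)"
```

```text
t 1.25 uv -160.2 193.6 z 250.4 rot [ 1.7999e+02  3.0000e-02 -1.7736e+02] F [ 0.6  1.2 -0.9] gap 75.08224809285961 j [ 13. -17. 109.   0.  89. -80.]
target [454.3  64.2 180. ] shift m [-0.0299 -0.0836  0.0704] rot [0.01 0.03 0.14]
```

Call:
servo_tool(
  fingers=[0.075,0.075,0.075,0.075,0.075,0.075],
  linear=[
    [-0.01,-0.028,0.01],
    [-0.02,-0.056,0.03],
    [-0.03,-0.084,0.05],
    [-0.03,-0.084,0.07],
    [-0.03,-0.084,0.07],
    [-0.03,-0.084,0.07],
  ],
  rotation=[
    [0,0,0],
    [0,0,0],
    [0,0,0],
    [0,0,0],
    [0,0,0],
    [0,0,0],
  ],
)

```text
time: 1.85
tool_pos: [453.5, 65.6, 180.4]
tcp_rot: [180.0, -0.1, -177.5]
ft_force: [-0.1, -0.8, 0.2]
finger_gap: 74.8
grip_force: 0.0
```

```bash
python3 -c "
from h import *
tcp();snap('wrist','w1.png')"
```

```text
t 1.85 uv -130.8 111.4 z 180.4 rot [ 1.7999e+02 -6.0000e-02 -1.7749e+02] F [-0.1 -0.8  0.2] gap 74.78341045607081 j [  2. -13. 112.   0.  81. -91.]
```

View pics/w1.png

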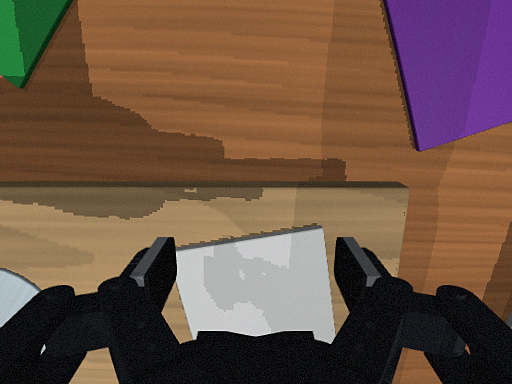

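The wrist view, with the robot side up, shows the step's near edge at row ~185, the board's near corners at (178,248) and (321,227), and the fingers at either side. Next I measure these edges.

```bash
python3 -c "
from h import *
s=snap('wrist');p=cast(s,[[60,187],[400,187]],80);q=cast(s,[[178,248],[321,227]],88)
c,sn=np.cos(np.radians(YAW)),np.sin(np.radians(YAW))
for k in(p,q):
  d=k[:,:2]-O;print(k.round(1).tolist(),np.c_[d@[c,sn],d@[-sn,c]].round(1).tolist(),np.degrees(np.arctan2(-(k[1]-k[0])[0],(k[1]-k[0])[1])))
"
```

```text
[[453.5, -83.9, 80.0], [442.0, 174.5, 80.0]] [[-137.3, -38.0], [-137.5, 220.7]] 2.5431987674624734
[[495.7, 8.4, 88.0], [473.5, 115.7, 88.0]] [[-91.1, 52.4], [-108.6, 160.6]] 11.669267261621641
```

Call:
servo_tool(
  fingers=[0.075,0.075,0.075,0.075,0.075,0.075],
  linear=[
    [0,0,0.025],
    [0,0,0.05],
    [0,0,0.065],
    [0,0,0.072],
    [0,0,0.074],
    [0,0,0.074],
  ],
  rotation=[
    [0,0,0],
    [0,0,0],
    [0,0,0],
    [0,0,0],
    [0,0,0],
    [0,0,0],
  ],
)

```text
time: 2.55
tool_pos: [454.5, 65.8, 107.3]
tcp_rot: [-180.0, 0.1, -177.4]
ft_force: [1.0, -0.3, 0.0]
finger_gap: 75.0
grip_force: 0.0
```

```bash
python3 -c "
from h import *
tcp();snap('scene','s2.png')
a=cv2.imread('pics/s2.png')[140:260,150:330];cv2.imwrite('pics/s2c.png',cv2.resize(a,None,fx=4,fy=4,interpolation=cv2.INTER_CUBIC))"
```

```text
t 2.55 uv -129.8 111.5 z 107.3 rot [-1.8000e+02  8.0000e-02 -1.7745e+02] F [ 1.  -0.3  0. ] gap 74.99391645546817 j [  2.  -8. 116.  -0.  72. -91.]
```

View pics/s2c.png

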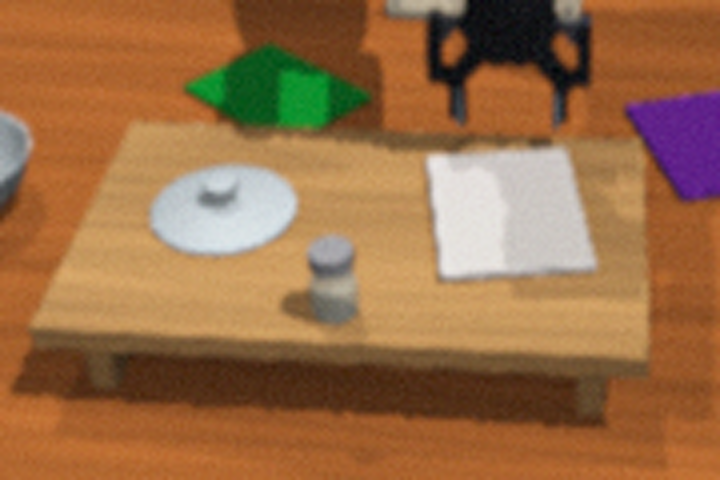

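The zoomed scene view shows the fingertips at crop (458,122) and (560,122), hovering above and behind the board. Next I work out the tip height.

```bash
python3 -c "
from h import *
s=snap('scene');
for z in(80,85,90,95,100,105):print(z,cast(s,[[264.5,170.7],[290,171]],z).round(0).tolist())
print(r.sense()['tool_pos'])"
```

```text
80 [[436.0, 20.0, 80.0], [429.0, 111.0, 80.0]]
85 [[444.0, 21.0, 85.0], [436.0, 111.0, 85.0]]
90 [[451.0, 23.0, 90.0], [444.0, 112.0, 90.0]]
95 [[459.0, 24.0, 95.0], [451.0, 112.0, 95.0]]
100 [[466.0, 25.0, 100.0], [459.0, 113.0, 100.0]]
105 [[474.0, 26.0, 105.0], [466.0, 113.0, 105.0]]
[454.78736245  65.61554265 107.62052893]
```

Call:
servo_tool(
  fingers=[0.075,0.075,0.075,0.075],
  linear=[
    [0,0,0.003],
    [0,0,0.006],
    [0,0,0.008],
    [0,0,0.008],
  ],
  rotation=[
    [0,0,0],
    [0,0,0],
    [0,0,0],
    [0,0,0],
  ],
)

```text
time: 3.05
tool_pos: [453.5, 65.4, 97.8]
tcp_rot: [-180.0, -0.0, -177.5]
ft_force: [0.9, -0.9, 0.2]
finger_gap: 75.2
grip_force: 0.0
```

Call:
servo_tool(
  fingers=[0.075,0.075,0.075],
  linear=[
    [0,0,0.001],
    [0,0,0.002],
    [0,0,0.002],
  ],
  rotation=[
    [0,0,0],
    [0,0,0],
    [0,0,0],
  ],
)

```text
time: 3.35
tool_pos: [453.8, 65.5, 96.2]
tcp_rot: [-180.0, -0.0, -177.5]
ft_force: [-0.5, -0.1, -0.1]
finger_gap: 75.2
grip_force: 0.0
```

Call:
servo_tool(
  fingers=[0.075,0.075,0.075],
  linear=[
    [0,0,0.001],
    [0,0,0.0015],
    [0,0,0.0015],
  ],
  rotation=[
    [0,0,0],
    [0,0,0],
    [0,0,0],
  ],
)

```text
time: 3.65
tool_pos: [453.8, 65.4, 94.7]
tcp_rot: [-180.0, -0.0, -177.5]
ft_force: [0.2, -0.1, 0.6]
finger_gap: 74.9
grip_force: 0.0
```

Call:
servo_tool(
  fingers=[0.075,0.075],
  linear=[
    [0,0,0.001],
    [0,0,0.001],
  ],
  rotation=[
    [0,0,0],
    [0,0,0],
  ],
)

```text
time: 3.85
tool_pos: [453.8, 65.4, 93.7]
tcp_rot: [-180.0, -0.0, -177.5]
ft_force: [-0.8, -1.3, 0.3]
finger_gap: 74.9
grip_force: 0.0
```

Call:
servo_tool(
  fingers=[0.075,0.075],
  linear=[
    [0,0,0.001],
    [0,0,0.001],
  ],
  rotation=[
    [0,0,0],
    [0,0,0],
  ],
)

```text
time: 4.05
tool_pos: [453.8, 65.4, 92.6]
tcp_rot: [-180.0, -0.0, -177.5]
ft_force: [-0.5, -0.2, 0.4]
finger_gap: 75.4
grip_force: 0.0
```

```bash
python3 -c "
from h import *
tcp();snap('scene','s3.png')
a=cv2.imread('pics/s3.png')[150:210,240:320];cv2.imwrite('pics/s3c.png',cv2.resize(a,None,fx=8,fy=8,interpolation=cv2.INTER_CUBIC))"
```

```text
t 4.05 uv -130.5 111.2 z 92.6 rot [-1.8000e+02 -1.0000e-02 -1.7749e+02] F [-0.5 -0.2  0.4] gap 75.44096353505164 j [  2.  -7. 117.  -0.  70. -91.]
```

View pics/s3c.png

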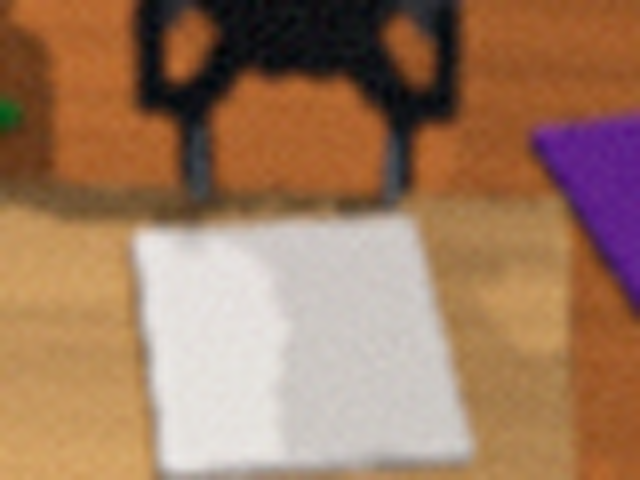

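The crop shows both tips (about (197,200) and (398,200)) just above the step's near edge, with a few mm of height left. I keep lowering.

Call:
servo_tool(
  fingers=[0.075,0.075],
  linear=[
    [0,0,0.001],
    [0,0,0.001],
  ],
  rotation=[
    [0,0,0],
    [0,0,0],
  ],
)

```text
time: 4.3
tool_pos: [453.8, 65.4, 91.7]
tcp_rot: [-180.0, -0.0, -177.5]
ft_force: [0.6, -0.2, 0.8]
finger_gap: 75.0
grip_force: 0.0
```

Call:
servo_tool(
  fingers=[0.075,0.075],
  linear=[
    [0,0,0.001],
    [0,0,0.001],
  ],
  rotation=[
    [0,0,0],
    [0,0,0],
  ],
)

```text
time: 4.5
tool_pos: [453.8, 65.5, 90.7]
tcp_rot: [-180.0, -0.0, -177.5]
ft_force: [0.3, -1.1, 0.0]
finger_gap: 74.8
grip_force: 0.0
```

Call:
servo_tool(
  fingers=[0.075,0.075],
  linear=[
    [0,0,0.001],
    [0,0,0.001],
  ],
  rotation=[
    [0,0,0],
    [0,0,0],
  ],
)

```text
time: 4.7
tool_pos: [453.9, 65.5, 89.8]
tcp_rot: [-180.0, 0.0, -177.5]
ft_force: [0.3, 2.0, -0.2]
finger_gap: 75.3
grip_force: 0.0
```

Call:
servo_tool(
  fingers=[0.075,0.075],
  linear=[
    [0,0,0.001],
    [0,0,0.001],
  ],
  rotation=[
    [0,0,0],
    [0,0,0],
  ],
)

```text
time: 4.9
tool_pos: [454.0, 65.5, 89.7]
tcp_rot: [-180.0, -0.0, -177.5]
ft_force: [-6.0, -0.6, 10.3]
finger_gap: 75.0
grip_force: 5.2
```

Call:
servo_tool(
  fingers=[0.075,0.075],
  linear=[
    [0,0,0.001],
    [0,0,0.001],
  ],
  rotation=[
    [0,0,0],
    [0,0,0],
  ],
)

```text
time: 5.1
tool_pos: [454.0, 65.5, 89.7]
tcp_rot: [-180.0, -0.0, -177.5]
ft_force: [-11.7, -0.9, 20.5]
finger_gap: 75.2
grip_force: 10.4
```

Call:
servo_tool(
  fingers=[0.075,0.075,0.075,0.075,0.075,0.075,0.075,0.075,0.075,0.075],
  linear=[
    [0,0,-0.0045],
    [-0.002,0,-0.0045],
    [-0.006,0,-0.0045],
    [-0.012,0,-0.0045],
    [-0.018,0,-0.0045],
    [-0.024,0,-0.0045],
    [-0.03,0,-0.0045],
    [-0.036,0,-0.0045],
    [-0.041,0,-0.0045],
    [-0.045,0,-0.0045],
  ],
  rotation=[
    [0,0,0],
    [0,0,0],
    [0,0,0],
    [0,0,0],
    [0,0,0],
    [0,0,0],
    [0,0,0],
    [0,0,0],
    [0,0,0],
    [0,0,0],
  ],
)

```text
time: 6.1
tool_pos: [499.3, 67.4, 92.2]
tcp_rot: [180.0, -0.0, -177.5]
ft_force: [-1.0, 0.3, 0.3]
finger_gap: 74.9
grip_force: 0.3
```

```bash
python3 -c "
from h import *
tcp();snap('scene','s4.png');snap('wrist','w4.png')
a=cv2.imread('pics/s4.png')[150:240,160:320];b=cv2.imread('pics/w4.png')
cv2.imwrite('pics/c4.png',np.vstack([cv2.resize(a,(512,288)),b[100:384]]))"
```

```text
t 6.1 uv -85.0 111.3 z 92.2 rot [ 1.8000e+02 -1.0000e-02 -1.7748e+02] F [-1.   0.3  0.3] gap 74.94661928665889 j [  2.   1. 110.   0.  70. -91.]
```

View pics/c4.png

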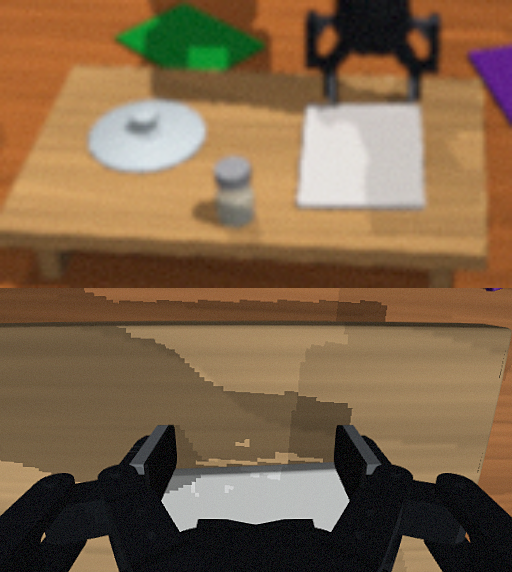

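The board has turned almost square in front of the fingers. In the wrist crop its near edge lies at about row 470 of the crop, between the pads. I keep pushing.

Call:
servo_tool(
  fingers=[0.075,0.075,0.075,0.075,0.075,0.075,0.075,0.075,0.075,0.075],
  linear=[
    [-0.006,0,0],
    [-0.014,0,0],
    [-0.022,0,0],
    [-0.03,0,0],
    [-0.038,0,0],
    [-0.046,0,0],
    [-0.054,0,0],
    [-0.062,0,0],
    [-0.068,0,0],
    [-0.072,0,0],
  ],
  rotation=[
    [0,0,0],
    [0,0,0],
    [0,0,0],
    [0,0,0],
    [0,0,0],
    [0,0,0],
    [0,0,0],
    [0,0,0],
    [0,0,0],
    [0,0,0],
  ],
)

```text
time: 7.2
tool_pos: [571.3, 70.6, 92.2]
tcp_rot: [-180.0, -0.0, -177.5]
ft_force: [-1.6, 0.1, 1.2]
finger_gap: 74.7
grip_force: 0.7
```

```bash
python3 - <<'E'
from h import *
tcp()
s=snap('wrist','w5.png');t=snap('top');sc=snap('scene','s5.png')
cv2.imwrite('pics/c5.png',np.vstack([cv2.resize(t['frame'][110:220,185:340],(640,454))[:,:,::-1],np.pad(cv2.imread('pics/w5.png')[240:384],((0,0),(64,64),(0,0)))]))
E
```

```text
t 7.2 uv -12.9 111.3 z 92.2 rot [-180.     -0.   -177.48] F [-1.6  0.1  1.2] gap 74.68494252523452 j [  2.  11.  98.  -0.  71. -91.]
```

View pics/c5.png

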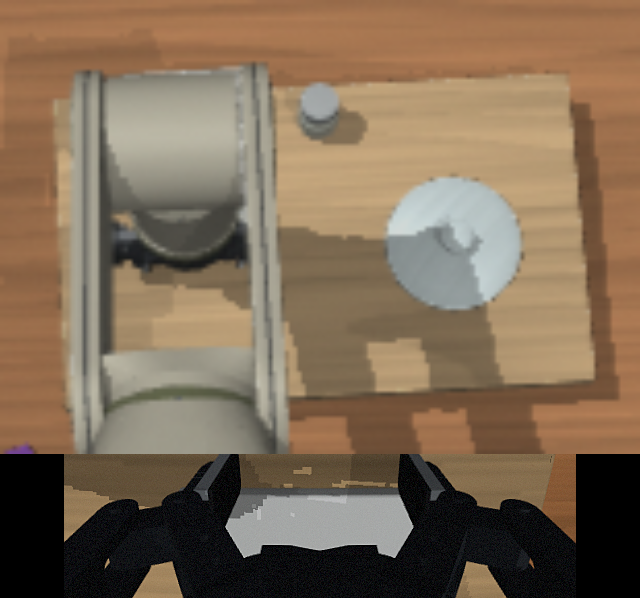

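The top view is blocked by the arm. The wrist strip shows the board's near edge level, at about row 278–282 of the full frame. I measure it there, and the far edge in the scene view.

```bash
cat >> h.py <<'E'
def uv(k):
    c,sn=np.cos(np.radians(YAW)),np.sin(np.radians(YAW));d=k[:,:2]-O;return np.c_[d@[c,sn],d@[-sn,c]]
def near():
    s=snap('wrist');g=s['frame'].astype(int);P=[]
    for x in range(190,330,5):
        col=g[255:310,x];w=(col.min(1)>120)&(np.ptp(col,axis=1)<22)
        if w.any():P.append([x,255+np.argmax(w)-.5])
    q=uv(cast(s,P,88));f=np.polyfit(q[:,1],q[:,0],1);print('near edge u at v=111:',np.polyval(f,111).round(1),'relyaw',np.degrees(-np.arctan(f[0])).round(2),'res',(q[:,0]-np.polyval(f,q[:,1])).std().round(2),P[0],P[-1])
def far():
    s=snap('scene');g=s['frame'].astype(int);w=((g.min(2)>120)&(np.ptp(g,axis=2)<22)).astype(np.uint8)
    w[:, :225]=0;w[:,330:]=0;w[:165]=0;w[262:]=0
    c=rect(w)[0].reshape(-1,2);x0,x1=c[:,0].min(),c[:,0].max();P=[]
    for x in range(x0+10,x1-10,2):P.append([x,c[c[:,0]==x,1].max()+.5])
    q=uv(cast(s,P,88));f=np.polyfit(q[:,1],q[:,0],1);print('far edge u at v=111:',np.polyval(f,111).round(1),'relyaw',np.degrees(-np.arctan(f[0])).round(2),'res',(q[:,0]-np.polyval(f,q[:,1])).std().round(2),P[0],P[-1],'v range',uv(cast(s,[[x0,P[0][1]],[x1,P[-1][1]]],88))[:,1])
E
python3 -c "
from h import *
near();far()"
```

```text
near edge u at v=111: -0.2 relyaw 1.7 res 1.01 [190, np.float64(291.5)] [325, np.float64(282.5)]
far edge u at v=111: 166.1 relyaw 2.29 res 1.01 [257, np.float64(230.5)] [277, np.float64(231.5)] v range [ 44.47819538 163.03420848]
```

Call:
servo_tool(
  fingers=[0.075,0.075,0.075,0.075,0.075,0.075,0.075],
  linear=[
    [-0.003,0,0],
    [-0.006,0,0],
    [-0.009,0,0],
    [-0.012,0,0],
    [-0.015,0,0],
    [-0.017,0,0],
    [-0.017,0,0],
  ],
  rotation=[
    [0,0,0],
    [0,0,0],
    [0,0,0],
    [0,0,0],
    [0,0,0],
    [0,0,0],
    [0,0,0],
  ],
)

```text
time: 8.15
tool_pos: [588.1, 71.3, 92.4]
tcp_rot: [-180.0, 0.0, -177.5]
ft_force: [-0.2, -0.2, -1.2]
finger_gap: 75.3
grip_force: 0.0
```

Call:
servo_tool(
  fingers=[0.075,0.075,0.075,0.075,0.075,0.075,0.075,0.075,0.075,0.075],
  linear=[
    [0.01,0,0],
    [0.03,0,0],
    [0.04,0,-0.03],
    [0.05,0,-0.06],
    [0.08,0,-0.09],
    [0.11,0,-0.12],
    [0.14,0,-0.14],
    [0.17,0,-0.14],
    [0.2,0,-0.14],
    [0.2,0,-0.14],
  ],
  rotation=[
    [0,0,0],
    [0,0,0],
    [0,0,0],
    [0,0,0],
    [0,0,0],
    [0,0,0],
    [0,0,0],
    [0,0,0],
    [0,0,0],
    [0,0,0],
  ],
)

```text
time: 9.15
tool_pos: [385.1, 62.6, 232.1]
tcp_rot: [-180.0, 0.0, -177.5]
ft_force: [0.1, -0.2, -0.3]
finger_gap: 75.0
grip_force: 0.0
```

```bash
python3 - <<'E'
from h import *
tcp()
t=snap('top');sc=snap('scene')
cv2.imwrite('pics/c6.png',np.vstack([cv2.resize(t['frame'][100:220,185:340],(600,464),interpolation=0)[:,:,::-1],]))
E
python3 -c "
from h import *
topmeas()"
```

```text
t 9.15 uv -199.2 111.4 z 232.1 rot [-1.8000e+02  2.0000e-02 -1.7746e+02] F [ 0.1 -0.2 -0.3] gap 75.04772060608248 j [  2. -27. 118.  -0.  89. -91.]
board +x [755.9  58. ] -0.64
board -x [602.8  67.2] 2.98
board +y [686.3 125.1] 2.56
board -y [683.7  10.4] 3.06
step +x [760.7  68.9] 1.99
step -x [ 456.  -113.4] 2.82
step +y [652.9 189. ] 3.91
step -y [ 618.9 -266.8] 2.34
```

View pics/c6.png

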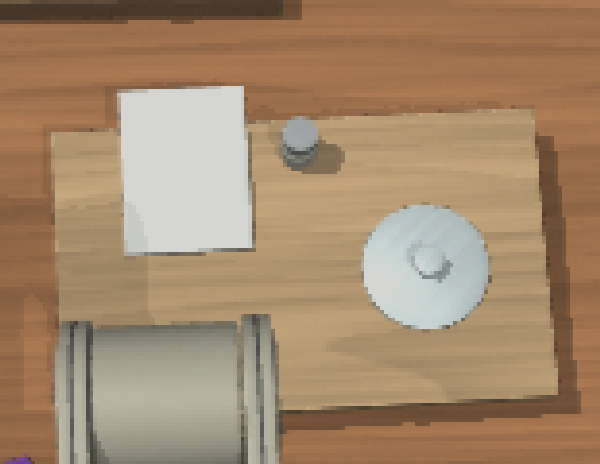

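The board lies square and overhangs the far edge (its far edge at crop row ~90, the step's at ~125), and the jar and lid haven't moved. I measure the overhang to sub-pixel precision.

```bash
cat >> h.py <<'E'
def over():
    ims=[snap('top') for _ in range(4)];s=ims[0]
    g=np.mean([i['frame'] for i in ims],axis=0)
    lab=g[:,:,2]  # blue separates white/lightwood/darkwood
    lab=cv2.GaussianBlur(lab,(5,1),0)
    def edge(cols,a,b,z,sg=1):
        P=[]
        for x in cols:
            c=lab[a:b,x];hi,lo=(np.median(c[-5:]),np.median(c[:5])) if sg>0 else (np.median(c[:5]),np.median(c[-5:]))
            cc=c if sg>0 else c[::-1];m=(hi+lo)/2;i=np.argmax(cc>m);f=i-(cc[i]-m)/(cc[i]-cc[i-1]) if i else np.nan
            P.append([x,a+f if sg>0 else b-1-f])
        P=np.array(P);q=uv(cast(s,P[~np.isnan(P[:,1])],z))
        for _ in range(3):
            f=np.polyfit(q[:,1],q[:,0],1);e=abs(q[:,0]-np.polyval(f,q[:,1]));q=q[e<2.5*e.std()+.3]
        print(len(q),'u(v=111)',np.polyval(f,111).round(1),'u(0)',f[1].round(1),'ang',np.degrees(-np.arctan(f[0])).round(2),'std',e.std().round(2));
    print('board far');edge(range(219,246),115,133,88)
    print('board near');edge(range(220,246),157,172,88,-1)
    print('step far');edge([*range(201,213),*range(272,320)],121,145,80)
E
python3 -c "
from h import *
over()"
```

```text
board far
27 u(v=111) 174.4 u(0) 174.5 ang 0.04 std 0.17
board near
26 u(v=111) 16.0 u(0) 16.0 ang -0.04 std 0.24
step far
47 u(v=111) 139.3 u(0) 139.4 ang 0.04 std 0.32
```

Call:
servo_tool(
  fingers=[0.075,0.075,0.075,0.075,0.075,0.075,0.075,0.075,0.075,0.075],
  linear=[
    [-0.03,0,0],
    [-0.06,0,0.02],
    [-0.09,0,0.05],
    [-0.12,0,0.08],
    [-0.15,0,0.11],
    [-0.16,0,0.13],
    [-0.165,0,0.14],
    [-0.17,0,0.14],
    [-0.175,0,0.14],
    [-0.18,0,0.14],
  ],
  rotation=[
    [0,0,0],
    [0,0,0],
    [0,0,0],
    [0,0,0],
    [0,0,0],
    [0,0,0],
    [0,0,0],
    [0,0,0],
    [0,0,0],
    [0,0,0],
  ],
)

```text
time: 10.5
tool_pos: [568.3, 70.5, 92.7]
tcp_rot: [-180.0, 0.0, -177.5]
ft_force: [0.0, 0.2, 0.7]
finger_gap: 75.0
grip_force: 0.0
```

```bash
python3 -c "
from h import *
tcp()"
```

```text
t 10.5 uv -15.9 111.3 z 92.7 rot [-1.8000e+02  3.0000e-02 -1.7748e+02] F [0.  0.2 0.7] gap 75.03476399612731 j [  2.  11.  99.  -0.  71. -91.]
```

Forward another 24 mm to x ≈ 592.2, ending slowly, then retreat.

Call:
servo_tool(
  fingers=[0.075,0.075,0.075,0.075,0.075,0.075,0.075,0.075,0.075,0.075],
  linear=[
    [-0.005,0,0],
    [-0.01,0,0],
    [-0.015,0,0],
    [-0.018,0,0],
    [-0.02,0,0],
    [-0.0215,0,0],
    [-0.023,0,0],
    [-0.024,0,0],
    [-0.024,0,0],
    [-0.024,0,0],
  ],
  rotation=[
    [0,0,0],
    [0,0,0],
    [0,0,0],
    [0,0,0],
    [0,0,0],
    [0,0,0],
    [0,0,0],
    [0,0,0],
    [0,0,0],
    [0,0,0],
  ],
)

```text
time: 11.5
tool_pos: [591.8, 71.5, 92.3]
tcp_rot: [180.0, 0.0, -177.5]
ft_force: [-0.2, -0.4, -0.1]
finger_gap: 74.9
grip_force: 0.1
```

Call:
servo_tool(
  fingers=[0.075,0.075,0.075,0.075,0.075,0.075,0.075,0.075,0.075,0.075],
  linear=[
    [0.01,0,0],
    [0.03,0,0],
    [0.04,0,-0.03],
    [0.05,0,-0.06],
    [0.08,0,-0.09],
    [0.11,0,-0.12],
    [0.14,0,-0.14],
    [0.17,0,-0.14],
    [0.2,0,-0.14],
    [0.2,0,-0.14],
  ],
  rotation=[
    [0,0,0],
    [0,0,0],
    [0,0,0],
    [0,0,0],
    [0,0,0],
    [0,0,0],
    [0,0,0],
    [0,0,0],
    [0,0,0],
    [0,0,0],
  ],
)

```text
time: 12.5
tool_pos: [389.1, 62.8, 232.0]
tcp_rot: [-180.0, 0.0, -177.5]
ft_force: [0.3, 0.4, -0.1]
finger_gap: 74.9
grip_force: 0.0
```

```bash
python3 -c "
from h import *
tcp();over();snap('scene','s7.png')"
```

```text
t 12.5 uv -195.2 111.4 z 232.0 rot [-1.8000e+02  1.0000e-02 -1.7746e+02] F [ 0.3  0.4 -0.1] gap 74.89744155730412 j [  2. -26. 117.  -0.  89. -91.]
board far
27 u(v=111) 177.9 u(0) 178.3 ang 0.22 std 0.18
board near
26 u(v=111) 19.5 u(0) 19.6 ang 0.08 std 0.22
step far
48 u(v=111) 139.3 u(0) 139.4 ang 0.06 std 0.33
```

View pics/s7.png

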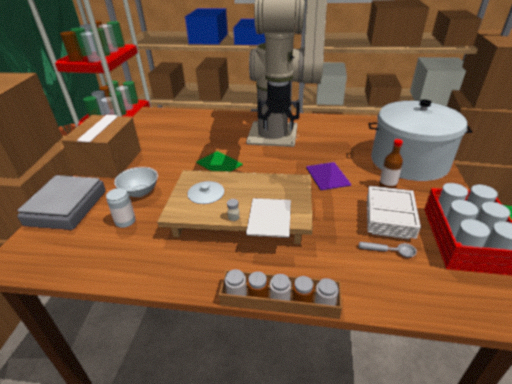

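The scene view shows the board flat and square, overhanging at about (270,218), with everything else in place and the arm clear. The overhang measures about 39.5 mm.

```bash
python3 -c "
from bench import r
print(r.hand_in())"
```

```text
the job is handed in; nothing more can be done
None
```

The job is handed in: the board lies flat and square to the step's far edge (within about 0.2°), sticking out about 39.5 mm (±1 mm) of the 40 mm asked, with the arm clear and, as far as the final pictures show, nothing else moved.

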